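Close the row of plug blanks up to the stop and start the slotting machine

ROBOT

A 6-joint arm with a two-finger parallel gripper is mounted at the origin on the work surface. World frame = base frame: x ahead of the robot, y to its left, z up, the work surface at z = 0. Lengths are in m, angles in rad, forces in N, time in s.
With the tool pointing down it reaches from about 0.375 to 0.9 m from the base axis. Payload 3.1 kg.
Tool frame: the origin (TCP) lies on the mounting face of the last link; the fingertips stand 182 mm ahead of it and the grasp point (between the pads) lies 164 mm ahead of it; z points along the fingers, y is the direction in which the jaws open and shut (so a half turn about z gives the same grasp; the last joint's range is limited). The gripper opens to 87 mm and grips with 3 to 60 N. Pads are 19 mm wide; open, the fingers measure 117 mm over their backs; the gripper's body (75 mm by 190 mm) begins 51 mm behind the grasp point.
Start: joints at [-1.514, 0.527, 1.433, -0, 1.181, -0.178], TCP at [0.145, -0.608, 0.405] pointing down, gripper open.
Joint ranges: [-3.08, 3.08], [-0.75, 2.2], [0.22, 2.44], [-1.43, 4.57], [0, 2.65], [-2.85, 2.85]. Speed limits (rad/s): [2.79, 2.79, 3.14, 3.14, 3.14, 3.14].

INTERFACE

Orientations are given as a unit quaternion [x, y, z, w].
In Python, from rig import robot, camera, camera_model gives the robot as it stands.
- The arm moves only by the tool drive_tool, never from a script. Its argument "plan" is a list that holds one entry, the list of rows, each a list of 6 numbers: the shift along the world's x, y, z in units of 2.5 cm (1.0 is 2.5 cm), then the turn, a rotation vector about the world's x, y, z in units of 6 degrees (1.0 is 6 degrees). A call has 1 to 8 rows; each row shifts and turns the commanded pose from where the row before left it; what a row does not reach is not made up. A row lasts 1/8 s, in which the tool goes at most 62.5 mm and 10.7 degrees, less where a joint would pass 70% of its speed; a pose out of reach is approached as far as the arm can. A call with a number of a shift or a turn outside -1 to 1 is refused whole. A call with a gripper value outside its range is refused whole. "grip" is the closure, from 0 (fully open) to 1 (shut), set as the call begins (left out, the last holds). The fingers move at their own pace and stop on an object; "force" is the grip in N (left out, the last holds). Time passes only in rows, so rows that do not move let the fingers close. It gives the time, the measured TCP pose, the force and the opening at its end, in the units of the state.
- robot.get_obs(): the state, without advancing time (a new reading comes with each control period).
- camera(name): name is "scene" or "side" or "wrist"; returns the picture (384x512x3 uint8, red, green, blue); there is no depth.
- camera_model(name): a dict with "K" (3x3 intrinsics, pixels), "world_to_cam" (4x4, takes a point from world to camera coordinates); the wrist camera has in their place "tool_from_camera" (4x4, takes a point from camera to tool coordinates, whose origin is the TCP and whose axes are the flange's). Camera axes: x right, y up, looking along -z (the intrinsics and any distortion apply to the point x, -y, -z); pixel columns grow to the right and rows downward; lengths in m; the calibration is good to about 2 mm. A picture is of the moment at which its call begins: read the wrist's pose just before it. camera_model takes no time and is no camera call.
- robot.hand_in(): hands the job in, once; it reports no verdict.
The state is a dict: "time": time; "q": joint angles; "joint_velocities": joint speeds; "joint_torque": joint torques, N m; "position": TCP position; "tool_rot": TCP orientation; "ft_force": force on the tool from outside, world axes, zero at the start; "moment": the same for the moment, N m; "grip_width": finger opening in m.
Only numpy, scipy, OpenCV 4.12 (cv2) and the standard library are available. Lean on these libraries where they do the work, as an engineer would, in place of code of your own. Each camera call takes 0.05 s, during which the arm holds its last target.

TASK

Push the row of four square pearwood blanks along the steel rail, from behind and as one touching train, until the front blank is fully home against the end stop and no gaps are left. Then switch on the machine by pushing the toggle on the black switch box fully over to its other side, and take the hand clear. Only push: do not lift the blanks off the rail, and leave the other things on the desk where they are.

Things in the scene. Friction and masses are not known exactly. Their poses are not given: they have to be found in the camera images.
- rail: Fixed steel channel rail. Origin: on the desk below its centre line; x axis along the rail TOWARDS the end stop, z up. Channel from its open end at x = -160 mm to the stop face at x = +130 mm; floor 6 mm above the desk, 36 mm wide inside; side walls 5 mm thick, tops 16 mm above the desk.
- stop_face (a point): Middle of the end stop's face that the front blank meets, 25 mm above the desk (rail x = +130 mm). The stop is 46 mm wide, 52 mm high; behind it a green motor-driven slotting head, 110 mm wide, up to 115 mm high, reaches to rail x = +270 mm.
- blank1: Loose pearwood blank 1 of the row, counted from the stop: 30 mm long along the rail (its x axis), 34 mm wide, 38 mm high, about 30 g, slides freely. Origin: centre of its underside, which lies on the rail floor 6 mm above the desk. The front one. All four touch at the start, 40 to 100 mm short of the stop.
- blank2: Loose pearwood blank 2 of the row, counted from the stop: 30 mm long along the rail (its x axis), 34 mm wide, 38 mm high, about 30 g, slides freely. Origin: centre of its underside, which lies on the rail floor 6 mm above the desk.
- blank3: Loose pearwood blank 3 of the row, counted from the stop: 30 mm long along the rail (its x axis), 34 mm wide, 38 mm high, about 30 g, slides freely. Origin: centre of its underside, which lies on the rail floor 6 mm above the desk.
- blank4: Loose pearwood blank 4 of the row, counted from the stop: 30 mm long along the rail (its x axis), 34 mm wide, 38 mm high, about 30 g, slides freely. Origin: centre of its underside, which lies on the rail floor 6 mm above the desk. The last one: its rear face, 15 mm behind its origin, is the free one to push on. With the row home its origin is at rail x = +25 mm.
- switch_box: Fixed black bakelite switch box, 62 x 52 mm (x, y), top 62 mm above the desk, on a steel hinged bracket that does not move (base 90 x 60 mm). Origin: centre of the underside, on the desk. The toggle stands in the middle of the top and leans to the box's -x side at the start; push it to the +x side.
- toggle_pivot (a point): The toggle's pivot, in the middle of the box top, 62 mm above the desk; it turns about the box's y axis.
- toggle_tip (a point): Centre of the 14 mm ball at the end of the steel toggle (bar 9 mm thick), 42 mm from the pivot.
- toggle (a joint): Toggle angle: 0 = off (leans 0.5 rad from vertical to the box's -x side), 1.0 rad = on, fully over (leans 0.5 rad to +x). It stays where it is left; about 1 N at the tip moves it.
- anvil: Rusty iron anvil block, 60 x 80 x 50 mm high, 1.8 kg. Origin: centre of the underside. Leave alone.
- whistle: Bright tin whistle body lying beside the rail, 132 mm long along its x axis, 16 mm thick. Origin: underside, near the middle. Leave alone.
- plug: Round turned pearwood plug standing beside the rail, 22 mm across, 34 mm high. Origin: centre of the underside. Not one of the row; leave alone.
- gauge: Flat steel taper gauge, stepped down to a narrower end, lying on the far side of the rail, 120 x 16 x 4 mm, along its x axis. Origin: underside, near the middle. Leave alone.
Not all that is in view belongs to the job. What is shaped like the blank3 but green or purple is not meant.

How it is judged:
By the outcome, as a careful person would: the job done as asked, in the order asked, and still so for the second after the job is handed in, with the robot touching nothing.
It also fails if it takes over 45 s, if anything falls off the work surface, if the arm or the gripper's body presses on something with over 40 N, if the wrist force passes 120 N, or if a joint passes its speed limit or range.

## Working session

There is one attempt and no reset: what is moved stays moved. The work goes in short steps, Python scripts to look and compute and a tool call to move; the robot and the scene stay as the last step left them, time stands still between calls to the robot, and variables do not carry over. Pictures are saved under pics/ and viewed, and the job is handed in when it is done.

Besides the shell and the picture viewer there is one more tool, called after "Request:" as a command line: name --argument value ..., lists and objects as JSON in quotes. drive_tool: Moves the arm, as the interface text tells. Shifts and turns lie within -1 to 1; 1 stands for 2.5 cm of shift or 6 degrees of turn. Its arguments: {"type":"object","properties":{"plan":{"type":"array","items":{"type":"array","items":{"type":"array","items":{"type":"number","minimum":-1,"maximum":1}}}},"grip":{"type":"number"},"force":{"type":"number"}},"required":["plan"]}

```bash
mkdir -p pics; python3 - <<'E'
from rig import robot,camera,camera_model
import cv2
for n in ["scene","side","wrist"]:
    o=robot.get_obs(); im=camera(n); cv2.imwrite(f"pics/{n}0.png",im[:,:,::-1])
    m=camera_model(n); print(n,{k:(v.round(4).tolist() if hasattr(v,'round') else v) for k,v in m.items()})
print(o)
E
```

```text
scene {'K': [[494.1334, 0.0, 253.7284], [0.0, 494.1334, 189.1892], [0.0, 0.0, 1.0]], 'world_to_cam': [[0.1474, 0.9888, 0.0247, -0.0373], [-0.5716, 0.0648, 0.818, 0.2449], [0.8072, -0.1346, 0.5747, -1.428], [0.0, 0.0, 0.0, 1.0]]}
side {'K': [[360.9505, 0.0, 256.7793], [0.0, 360.9505, 192.5493], [0.0, 0.0, 1.0]], 'world_to_cam': [[-0.9922, -0.124, -0.0097, 0.5097], [0.0499, -0.4682, 0.8822, -0.1476], [-0.1139, 0.8749, 0.4708, -0.6415], [0.0, 0.0, 0.0, 1.0]]}
wrist {'K': [[315.0168, 0.0, 256.4697], [0.0, 315.0168, 193.9397], [0.0, 0.0, 1.0]], 'tool_from_camera': [[-0.0001, 0.959, 0.2835, 0.08], [1.0, -0.0, 0.0004, 0.0003], [0.0004, 0.2835, -0.959, 0.0201], [0.0, 0.0, 0.0, 1.0]]}
{'time': 0.1, 'q': array([-1.51453320e+00,  5.28399101e-01,  1.43375452e+00,  6.02840360e-08,
        1.18139128e+00, -1.78484490e-01]), 'joint_velocities': array([ 0.00030514, -0.00293847, -0.0038767 , -0.00220654,  0.00013512,
       -0.00044593]), 'joint_torque': array([-3.93262308e-04, -4.40986061e+01, -1.77151251e+01,  6.33732369e-02,
        5.34054777e-02, -5.09724418e-05]), 'position': array([ 0.14539456, -0.60754744,  0.40385947]), 'tool_rot': array([ 9.93119127e-01,  1.17104424e-01,  5.96421368e-05, -9.74297463e-04]), 'ft_force': array([-0.26099425, -0.20597859, -0.66674289]), 'moment': array([-0.0306485 , -0.02283656, -0.00829688]), 'grip_width': 0.08694222622734113}
```

View pics/scene0.png

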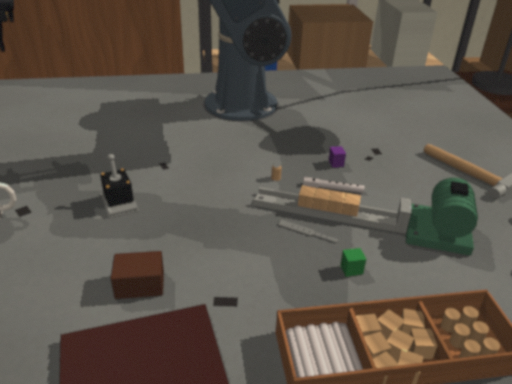

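View pics/side0.png

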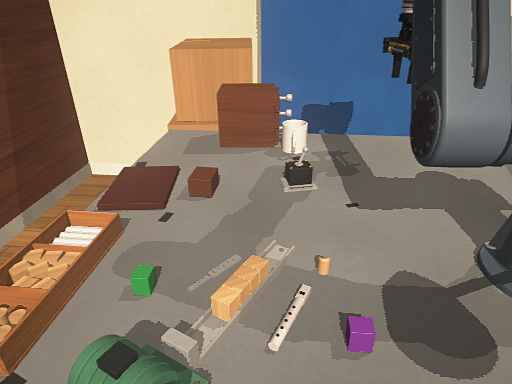

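View pics/wrist0.png

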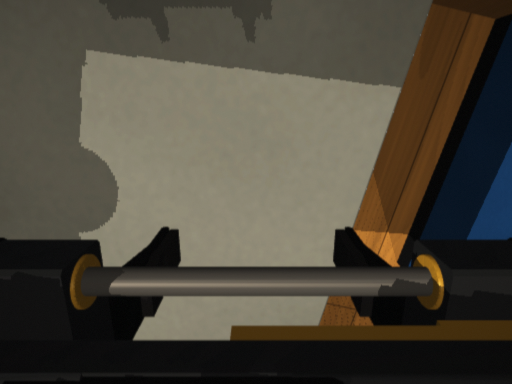

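```bash
python3 - <<'E'
import cv2
a=cv2.imread("pics/scene0.png")
cv2.imwrite("pics/c1.png",cv2.resize(a[160:260,240:440],(800,400),interpolation=cv2.INTER_CUBIC))
cv2.imwrite("pics/c2.png",cv2.resize(a[145:225,85:165],(640,600)[:1]*2 if 0 else (600,600),interpolation=cv2.INTER_CUBIC))
b=cv2.imread("pics/side0.png")
cv2.imwrite("pics/c3.png",cv2.resize(b[225:384,150:350],(755,600),interpolation=cv2.INTER_CUBIC))
cv2.imwrite("pics/c4.png",cv2.resize(b[110:200,260:350],(600,600),interpolation=cv2.INTER_CUBIC))
E
```

```text
(no output)
```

View pics/c1.png

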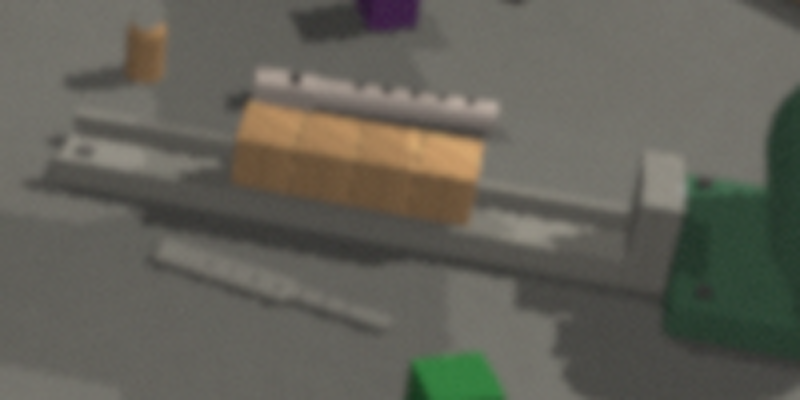

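View pics/c2.png

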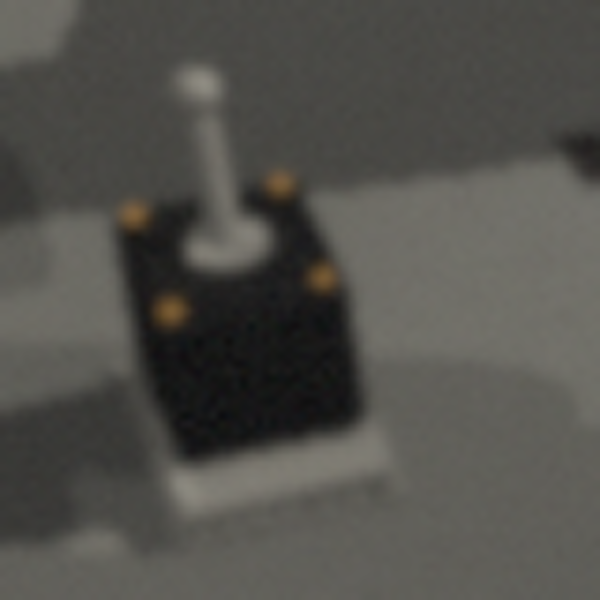

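View pics/c3.png

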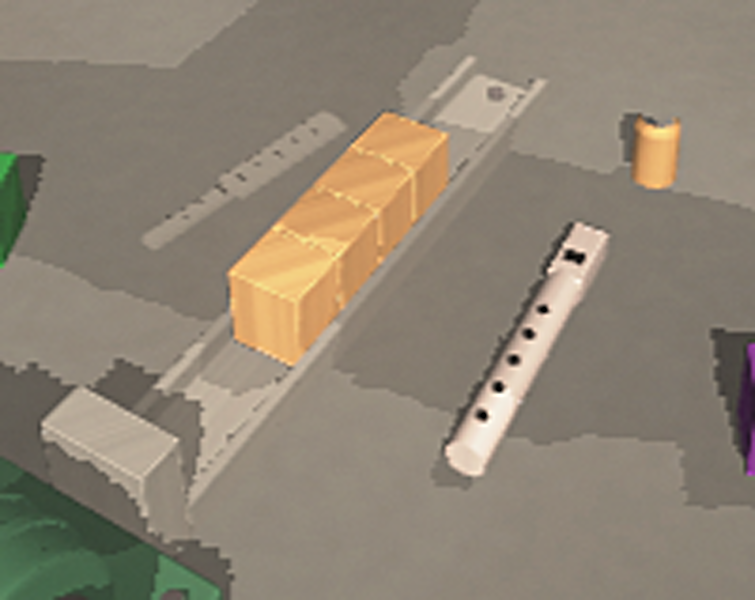

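View pics/c4.png

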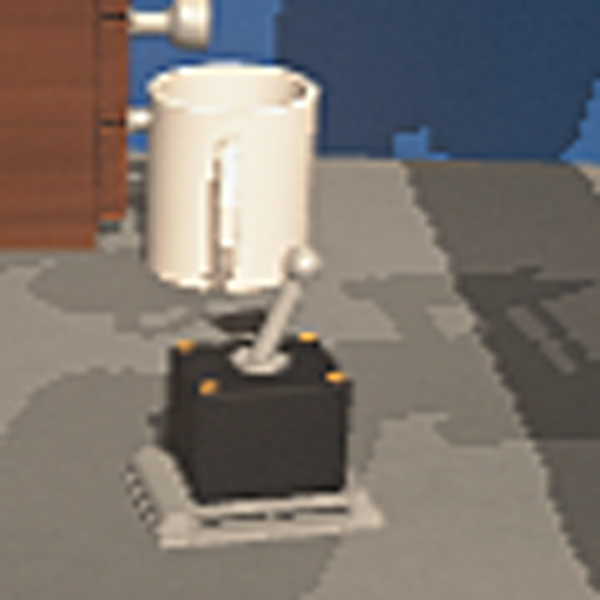

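```bash
cat > h.py <<'E'
import numpy as np
from rig import camera_model
def proj(n,P):
    m=camera_model(n);P=np.atleast_2d(P);c=(m['world_to_cam']@np.c_[P,np.ones(len(P))].T).T[:,:3]
    p=c*[1,-1,-1];u=(m['K']@p.T).T;return u[:,:2]/u[:,2:]
def loc(x,y,yaw,L):
    L=np.atleast_2d(L);c,s=np.cos(yaw),np.sin(yaw)
    return np.c_[x+c*L[:,0]-s*L[:,1],y+s*L[:,0]+c*L[:,1],L[:,2]]
E
cat > fit.py <<'E'
from h import *
from scipy.optimize import least_squares
c1=lambda u,v:(240+u/4,160+v/4); c2=lambda u,v:(85+u/7.5,145+v/7.5)
c3=lambda u,v:(150+u/3.775,225+v/3.775); c4=lambda u,v:(260+u/6.667,110+v/6.667)
# (cam,local, pix, train?)
R=[('scene',(0,17,44),c1(250,103),1),('scene',(120,17,44),c1(485,142),1),('scene',(120,-17,44),c1(472,182),1),('scene',(0,-17,44),c1(235,150),1),
('side',(120,-17,44),c3(230,272),1),('side',(120,17,44),c3(300,297),1),('side',(0,-17,44),c3(388,113),1),('side',(0,17,44),c3(447,133),1),('side',(120,17,6),c3(293,363),1),
('side',(130,-23,52),c3(82,388),0),('side',(130,23,52),c3(178,438),0),('scene',(130,23,52),c1(645,150),0),
('side',(-160,20.5,16),c3(543,82),0),('side',(-160,-20.5,16),c3(473,59),0),('scene',(-160,20.5,16),c1(78,112),0),]
def f(p):
    r=[]
    for c,l,px,t in R:
        l=np.array(l)/1000.+[p[3]*t,0,0]; r+=list((proj(c,loc(*p[:3],l))[0]-px)*(1 if c=='scene' else 1))
    return np.array(r)
s=least_squares(f,[.6,.1,1.5,-.1],loss='soft_l1');print('rail',s.x.round(4));print(f(s.x).reshape(-1,2).round(1).tolist())
B=[('scene',(31*a,26*b,62),c2(*q)) for a,b,q in [(-1,-1,(115,228)),(-1,1,(300,188)),(1,1,(350,283)),(1,-1,(150,328))]]
B+=[('side',(31*a,26*b,62),c4(*q)) for a,b,q in [(-1,-1,(308,333)),(-1,1,(352,380)),(1,1,(195,400)),(1,-1,(170,347))]]
t=(-42*np.sin(.5),0,62+42*np.cos(.5))
B+=[('scene',t,c2(199,85)),('side',t,c4(302,264)),('scene',(0,0,64),c2(228,245)),('side',(0,0,64),c4(262,362))]
def g(p): return np.concatenate([proj(c,loc(*p,np.array(l)/1000.))[0]-px for c,l,px in B])
s=least_squares(g,[.55,-.3,0],loss='soft_l1');print('box',s.x.round(4));print(g(s.x).reshape(-1,2).round(1).tolist())
print('tip',loc(*s.x,np.array(t)/1000))
E
python3 fit.py
```

```text
rail [ 0.5272  0.1214  1.1531 -0.0686]
[[-0.4, -0.7], [-0.6, -0.3], [1.0, -0.6], [0.2, -3.3], [-0.6, -0.8], [-0.6, 1.2], [-0.6, -1.3], [0.7, -0.4], [2.4, 2.2], [-1.3, -1.0], [0.0, 0.4], [0.2, -0.3], [-0.1, -0.7], [-0.2, -0.8], [-0.1, -0.4]]
box [ 0.4434 -0.3101  0.2811]
[[-0.6, -2.3], [0.3, -2.2], [0.6, 0.7], [0.7, 0.5], [1.0, -0.8], [0.1, -0.0], [-0.2, -1.3], [-1.1, -1.3], [-0.4, 1.3], [1.4, 0.3], [0.3, -0.3], [-0.9, -1.2]]
tip [[ 0.42406064 -0.31572495  0.09885847]]
```

Request:
drive_tool --plan '[[[0.52, 0.97, 0, 0, 0, 0.34], [0.52, 0.97, 0, 0, 0, 0.34], [0.52, 0.97, 0, 0, 0, 0.34], [0.52, 0.97, 0, 0, 0, 0.34], [0.52, 0.97, 0, 0, 0, 0.34], [0.52, 0.97, 0, 0, 0, 0.34], [0.52, 0.97, 0, 0, 0, 0.34], [0.52, 0.97, 0, 0, 0, 0.34]]]' --grip 1 --force 20

```text
time: 1.15
position: [0.2497, -0.4129, 0.4046]
tool_rot: [0.966, 0.257, 0.0, -0.0]
ft_force: [1.0, 0.6, 0.3]
grip_width: 0.0148
```

Request:
drive_tool --plan '[[[0.52, 0.97, 0, 0, 0, 0.34], [0.52, 0.97, 0, 0, 0, 0.34], [0.52, 0.97, 0, 0, 0, 0.34], [0.52, 0.97, 0, 0, 0, 0.34], [0.52, 0.97, 0, 0, 0, 0.34], [0.52, 0.97, 0, 0, 0, 0.34], [0.52, 0.97, 0, 0, 0, 0.34], [0.52, 0.97, 0, 0, 0, 0.34]]]'

```text
time: 2.15
position: [0.3537, -0.2189, 0.4047]
tool_rot: [0.92, 0.392, -0.0, -0.0]
ft_force: [-0.2, -0.8, 0.3]
grip_width: 0.0007
```

Request:
drive_tool --plan '[[[0.52, 0.97, 0, 0, 0, 0.34], [0.52, 0.97, 0, 0, 0, 0.34], [0.52, 0.97, 0, 0, 0, 0.34], [0.52, 0.97, 0, 0, 0, 0.34], [0.52, 0.97, 0, 0, 0, 0.34], [0.52, 0.97, 0, 0, 0, 0.34], [0.52, 0.97, 0, 0, 0, 0.34], [0.52, 0.97, 0, 0, 0, 0.34]]]'

```text
time: 3.15
position: [0.4577, -0.0249, 0.4046]
tool_rot: [0.855, 0.519, -0.0, -0.0]
ft_force: [-0.4, -0.4, 0.3]
grip_width: 0.0006
```

Request:
drive_tool --plan '[[[0.25, 0.46, -0.8, 0, 0, 0.15], [0.25, 0.46, -0.8, 0, 0, 0.15], [0.25, 0.46, -0.8, 0, 0, 0.15], [0.25, 0.46, -0.8, 0, 0, 0.15], [0, 0, -0.8, 0, 0, 0]]]'

```text
time: 3.78
position: [0.4828, 0.0209, 0.304]
tool_rot: [0.838, 0.545, 0.0, 0.0]
ft_force: [1.4, 0.3, -0.1]
grip_width: 0.0003
```

```bash
python3 - <<'E'
from rig import robot,camera
import cv2
o=robot.get_obs();print(o['position'],o['tool_rot'],o['ft_force'])
for n in ["wrist","side"]:
    im=camera(n); cv2.imwrite(f"pics/{n}1.png",im[:,:,::-1])
E
```

```text
[0.48278533 0.02085144 0.30400663] [8.38245155e-01 5.45293521e-01 1.69417895e-04 8.36173725e-05] [ 1.38154317  0.25312703 -0.14234046]
```

View pics/wrist1.png

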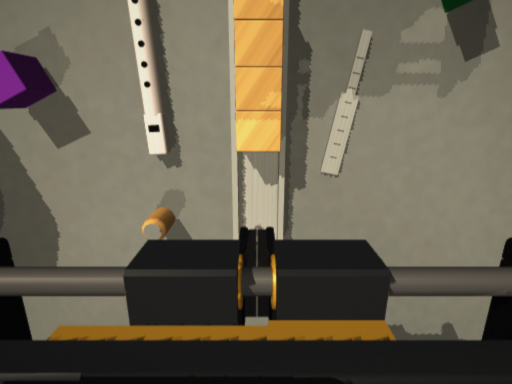

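View pics/side1.png

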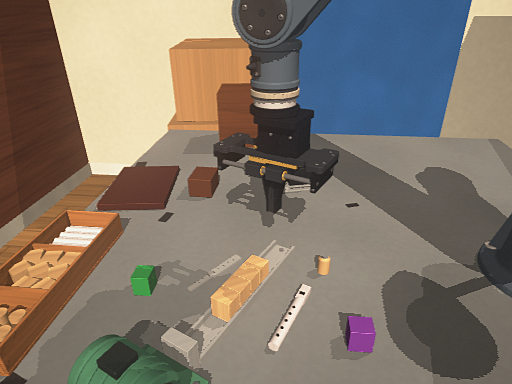

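```bash
cat >> h.py <<'E'
from scipy.spatial.transform import Rotation as Ro
def ray(px,pos,quat,z,name='wrist'):
    m=camera_model(name);K=m['K'];T=m['tool_from_camera']
    d=np.array([(px[0]-K[0,2])/K[0,0],-(px[1]-K[1,2])/K[1,1],-1])
    R=Ro.from_quat(quat).as_matrix();o=R@T[:3,3]+pos;w=R@T[:3,:3]@d
    return o+w*(z-o[2])/w[2]
E
python3 - <<'E'
from h import *
p=np.array([0.48278533,0.02085144,0.30400663]);q=[8.38245155e-01,5.45293521e-01,1.7e-4,8e-5]
R=Ro.from_quat(q).as_matrix()
def rail(P,x=.5272,y=.1214,a=1.1531):
    d=P[:2]-[x,y];return (np.array([d@[np.cos(a),np.sin(a)],d@[-np.sin(a),np.cos(a)]])*1000).round(1)
for px in [(236,151),(281,151),(233,3),(283,3),(258.5,151)]:
    P=ray(px,p,q,.044);print(P.round(4),'rail',rail(P),'tool',((R.T@(P-p))*1000).round(1))
for px in [(232,5),(288.5,5),(234,235),(284,235)]:
    P=ray(px,p,q,.016);print('wall',rail(P),'tool',((R.T@(P-p))*1000).round(1))
E
```

```text
[0.4874 0.0651 0.044 ] rail [-67.6  13.5] tool [ 42.2 -13.8 260. ]
[0.5188 0.0511 0.044 ] rail [-67.6 -20.8] tool [ 42.2  20.5 260. ]
[0.5277 0.1565 0.044 ] rail [32.3 13.8] tool [142.2 -14.  260. ]
[0.5585 0.1428 0.044 ] rail [ 32.3 -19.9] tool [142.2  19.7 260. ]
[0.5031 0.0581 0.044 ] rail [-67.6  -3.6] tool [ 42.2   3.4 260. ]
wall [38.4 16.4] tool [148.2 -16.6 288. ]
wall [ 38.4 -26.2] tool [148.2  25.9 288. ]
wall [-149.5   18.6] tool [-39.7 -18.9 288. ]
wall [-149.5  -27.5] tool [-39.7  27.2 288. ]
```

Request:
drive_tool --plan '[[[0.09, -0.04, -0.98, 0, 0, 0], [0, 0, -0.98, 0, 0, 0], [0, 0, -0.98, 0, 0, 0], [0, 0, -0.98, 0, 0, 0], [0, 0, 0, 0, 0, 0]]]'

```text
time: 4.5
position: [0.4845, 0.019, 0.2061]
tool_rot: [0.839, 0.545, -0.001, -0.001]
ft_force: [-0.5, -1.2, 0.4]
grip_width: 0.0003
```

```bash
python3 - <<'E'
from rig import robot,camera
import cv2,numpy as np
o=robot.get_obs();print(o['position'],o['tool_rot'],o['ft_force'])
a=camera("side")[190:340,190:340,::-1];b=camera("scene")[130:250,230:380,::-1]
cv2.imwrite("pics/d1.png",np.hstack([cv2.resize(a,(400,400)),cv2.resize(b,(400,400))]))
E
```

```text
[0.48449496 0.01902625 0.20609187] [ 0.83870646  0.54458211 -0.00095953 -0.00093346] [-0.47904694 -1.22818787  0.44155303]
```

View pics/d1.png

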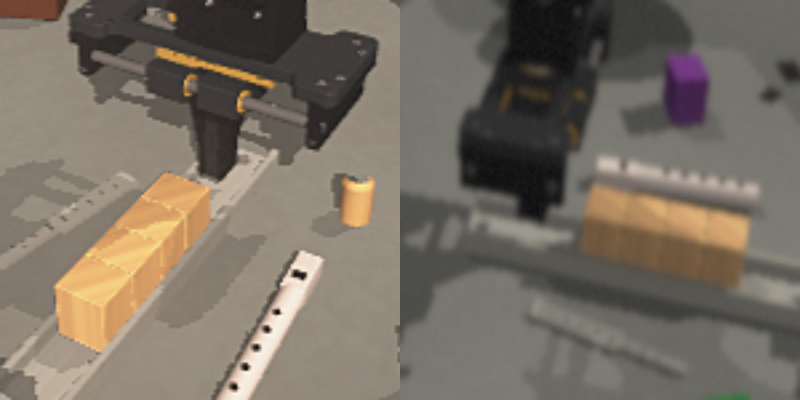

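Request:
drive_tool --plan '[[[0.16, 0.37, 0, 0, 0, 0], [0.16, 0.37, 0, 0, 0, 0], [0.08, 0.18, 0, 0, 0, 0], [0.08, 0.18, 0, 0, 0, 0], [0.08, 0.18, 0, 0, 0, 0], [0.08, 0.18, 0, 0, 0, 0], [0.08, 0.18, 0, 0, 0, 0], [0.08, 0.18, 0, 0, 0, 0]]]'

```text
time: 5.6
position: [0.5048, 0.0649, 0.2068]
tool_rot: [0.839, 0.545, -0.0, -0.0]
ft_force: [-0.3, -1.4, 0.9]
grip_width: 0.0004
```

Request:
drive_tool --plan '[[[0.08, 0.18, 0, 0, 0, 0], [0.08, 0.18, 0, 0, 0, 0], [0.08, 0.18, 0, 0, 0, 0], [0.08, 0.18, 0, 0, 0, 0], [0.08, 0.18, 0, 0, 0, 0], [0.08, 0.18, 0, 0, 0, 0], [0.08, 0.18, 0, 0, 0, 0], [0.06, 0.13, 0, 0, 0, 0]]]'

```text
time: 6.6
position: [0.5203, 0.0997, 0.2067]
tool_rot: [0.839, 0.545, -0.0, -0.0]
ft_force: [-0.3, -1.9, 0.6]
grip_width: 0.0004
```

```bash
python3 - <<'E'
from rig import robot,camera
import cv2,numpy as np
o=robot.get_obs();print(o['position'],o['tool_rot'],o['ft_force'])
p=o['position'][:2]-[.5272,.1214];a=1.1531
print(p@[np.cos(a),np.sin(a)],p@[-np.sin(a),np.cos(a)])
a=camera("side")[220:370,150:300,::-1]
cv2.imwrite("pics/d2.png",cv2.resize(a,(600,600)))
E
```

```text
[0.5202859  0.09972971 0.20673374] [ 8.38560704e-01  5.44808173e-01 -2.80345402e-05 -1.34028839e-05] [-0.25299899 -1.92169556  0.5787708 ]
-0.02261195401290027 -0.002471017077356101
```

View pics/d2.png

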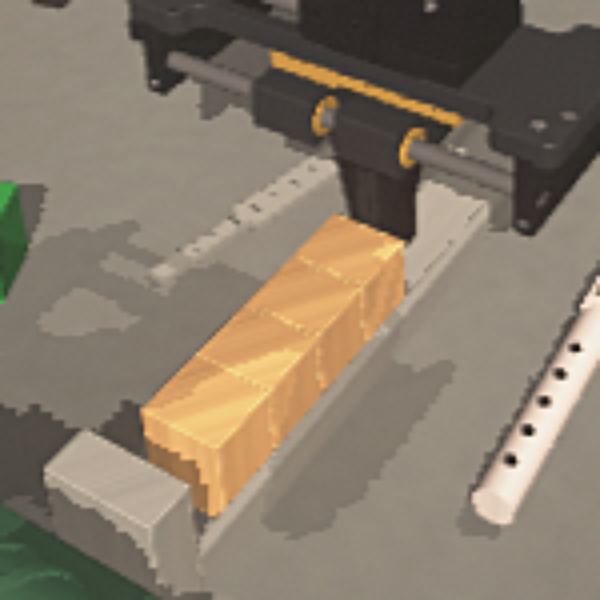

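Request:
drive_tool --plan '[[[0.06, 0.14, 0, 0, 0, 0], [0.06, 0.14, 0, 0, 0, 0], [0.06, 0.14, 0, 0, 0, 0], [0.05, 0.11, 0, 0, 0, 0], [0.03, 0.07, 0, 0, 0, 0], [0.03, 0.07, 0, 0, 0, 0], [0.03, 0.07, 0, 0, 0, 0]]]'

```text
time: 7.52
position: [0.5282, 0.118, 0.2067]
tool_rot: [0.839, 0.545, -0.0, -0.0]
ft_force: [0.5, 0.1, -0.4]
grip_width: 0.0003
```

Request:
drive_tool --plan '[[[0.02, 0.05, 0, 0, 0, 0], [0.02, 0.05, 0, 0, 0, 0]]]'

```text
time: 7.78
position: [0.5286, 0.119, 0.2067]
tool_rot: [0.838, 0.546, -0.002, 0.001]
ft_force: [-2.0, -13.1, 2.1]
grip_width: 0.0003
```

Request:
drive_tool --plan '[[[0.01, 0.02, 0, 0, 0, 0], [0, 0, 0, 0, 0, 0]]]'

```text
time: 8.02
position: [0.5287, 0.119, 0.2067]
tool_rot: [0.838, 0.545, -0.002, 0.001]
ft_force: [-1.9, -11.8, 2.2]
grip_width: 0.0005
```

```bash
python3 - <<'E'
from rig import robot,camera
import cv2,numpy as np
o=robot.get_obs();print(o['position'],o['tool_rot'],o['ft_force'])
p=o['position'][:2]-[.5272,.1214];a=1.1531
print(p@[np.cos(a),np.sin(a)],p@[-np.sin(a),np.cos(a)])
a=camera("side")[240:380,140:280,::-1]
cv2.imwrite("pics/d3.png",cv2.resize(a,(600,600)))
b=camera("wrist")[:,:,::-1];cv2.imwrite("pics/w3.png",b)
E
```

```text
[0.52867694 0.11901609 0.20673745] [ 8.38123468e-01  5.45474738e-01 -2.46367579e-03  5.42268061e-04] [ -1.94083089 -11.77698344   2.21186267]
-0.0015798263781594362 -0.002317003640872453
```

View pics/d3.png

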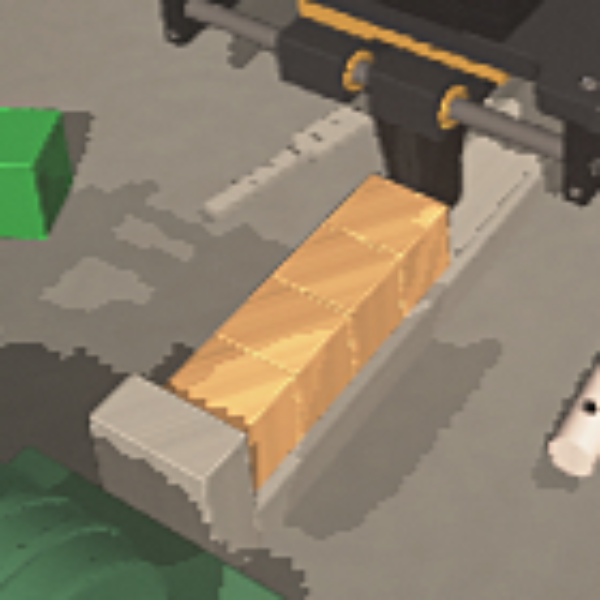

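View pics/w3.png

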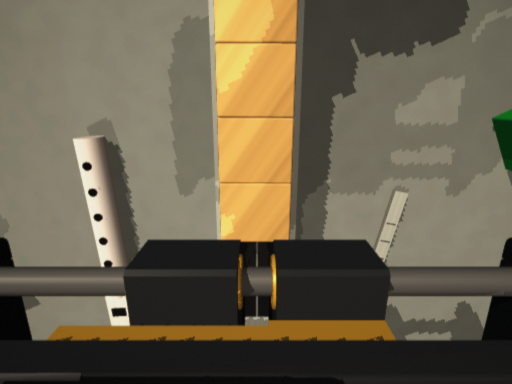

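Request:
drive_tool --plan '[[[-0.04, -0.09, 0, 0, 0, 0], [-0.2, -0.46, 0, 0, 0, 0], [-0.2, -0.46, 0, 0, 0, 0], [0, 0, 1, 0, 0, 0], [0, 0, 1, 0, 0, 0], [0, 0, 1, 0, 0, 0], [0, 0, 1, 0, 0, 0], [0, 0, 1, 0, 0, 0]]]'

```text
time: 9.12
position: [0.518, 0.0952, 0.3325]
tool_rot: [0.839, 0.545, -0.0, -0.0]
ft_force: [-0.5, -0.5, -0.9]
grip_width: 0.0006
```

```bash
python3 - <<'E'
from rig import robot,camera
import cv2,numpy as np
o=robot.get_obs();print(o['position'],o['tool_rot'],o['ft_force'])
a=camera("side")[:,:,::-1];cv2.imwrite("pics/s4.png",a)
cv2.imwrite("pics/d4.png",cv2.resize(a[240:380,140:280],(600,600)))
b=camera("wrist")[:,:,::-1];cv2.imwrite("pics/w4.png",b)
E
```

```text
[0.51796482 0.09519733 0.33247868] [ 8.38717972e-01  5.44566004e-01 -5.51791182e-05 -1.67073232e-04] [-0.51045263 -0.5294319  -0.93496792]
```

View pics/d4.png

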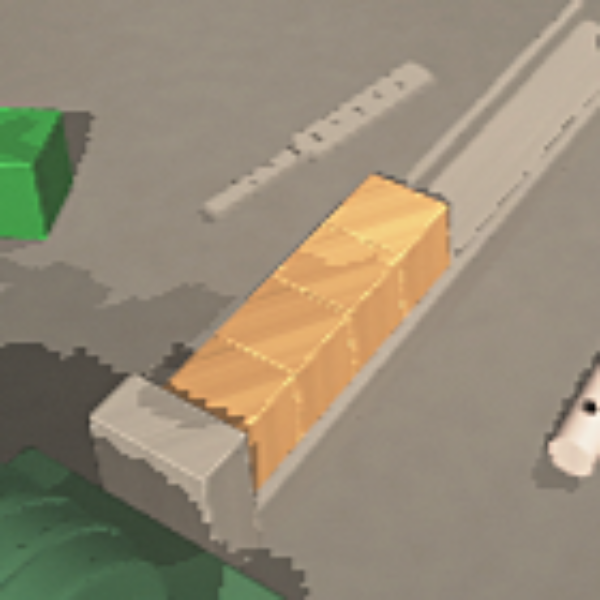

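View pics/w4.png

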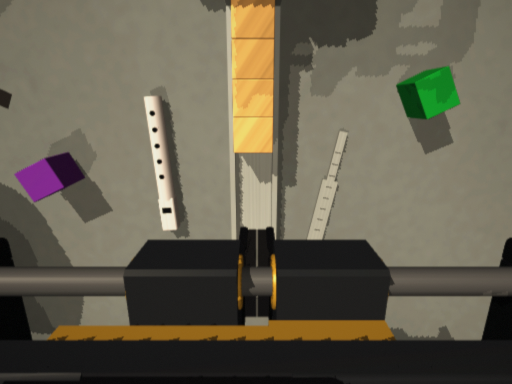

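Request:
drive_tool --plan '[[[-0.3, -0.99, 0, 0, 0, -0.49], [-0.3, -0.99, 0, 0, 0, -0.49], [-0.3, -0.99, 0, 0, 0, -0.49], [-0.3, -0.99, 0, 0, 0, -0.49], [-0.3, -0.99, 0, 0, 0, -0.49], [-0.3, -0.99, 0, 0, 0, -0.49], [-0.3, -0.99, 0, 0, 0, -0.49], [-0.3, -0.99, 0, 0, 0, -0.49]]]'

```text
time: 10.22
position: [0.4576, -0.1032, 0.3307]
tool_rot: [0.932, 0.361, -0.001, -0.001]
ft_force: [0.7, -0.1, 0.1]
grip_width: 0.0003
```

Request:
drive_tool --plan '[[[-0.3, -0.99, 0, 0, 0, -0.49], [-0.3, -0.99, 0, 0, 0, -0.49], [-0.3, -0.99, 0, 0, 0, -0.49], [-0.3, -0.99, 0, 0, 0, -0.49], [-0.3, -0.99, 0, 0, 0, -0.49], [-0.3, -0.99, 0, 0, 0, -0.49], [-0.3, -0.99, 0, 0, 0, -0.49], [-0.3, -0.99, 0, 0, 0, -0.49]]]'

```text
time: 11.22
position: [0.3975, -0.301, 0.3307]
tool_rot: [0.986, 0.164, -0.0, -0.001]
ft_force: [0.7, -0.7, -0.8]
grip_width: 0.0003
```

```bash
python3 - <<'E'
from rig import robot,camera
import cv2,numpy as np
o=robot.get_obs();print(o['position'],o['tool_rot'],o['ft_force'])
b=camera("wrist")[:,:,::-1];cv2.imwrite("pics/w5.png",b)
a=camera("side")[:,:,::-1];cv2.imwrite("pics/s5.png",cv2.resize(a[60:210,220:370],(600,600)))
E
```

```text
[ 0.39754543 -0.30095292  0.33066495] [ 9.86493907e-01  1.63795496e-01 -3.92897492e-04 -8.08030347e-04] [ 0.67610341 -0.68472452 -0.84447163]
```

View pics/w5.png

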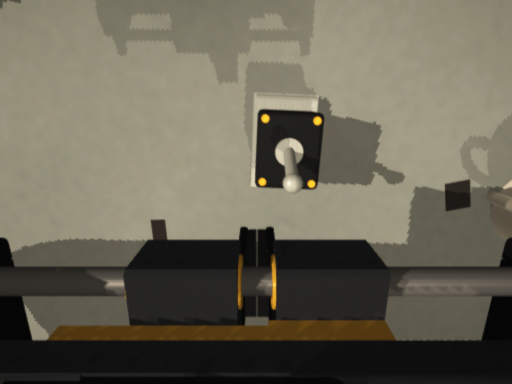

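View pics/s5.png

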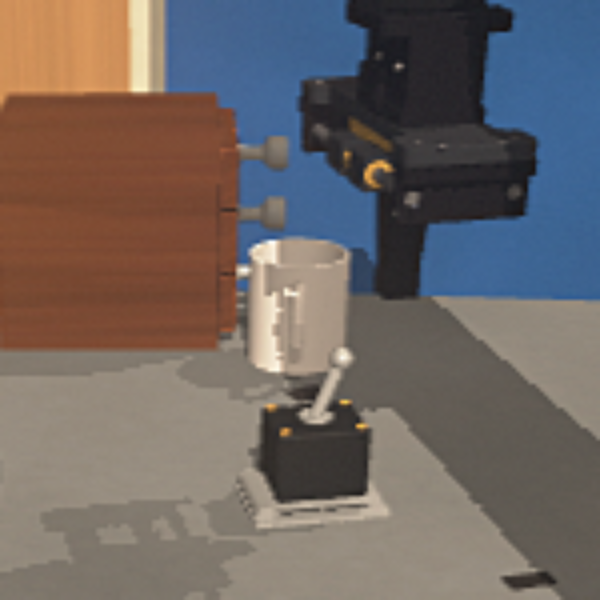

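```bash
python3 - <<'E'
from h import *
p=np.array([0.39754543,-0.30095292,0.33066495]);q=[9.86493907e-01,1.63795496e-01,-3.9e-4,-8.1e-4]
R=Ro.from_quat(q).as_matrix();print('yaw',np.degrees(np.arctan2(R[1,0],R[0,0])))
for n,px,z in [('c',(258,110),.062),('c',(324,112),.062),('c',(319,190),.062),('c',(256,188),.062),('piv',(288.5,152),.063),('tip',(292,184),.0989)]:
    P=ray(px,p,q,z);print(n,P.round(4),((R.T@(P-p))*1000).round(1))
E
```

```text
yaw 18.8545716706309
c [ 0.4671 -0.2784  0.062 ] [ 73.2   1.6 268.6]
c [ 0.482  -0.3266  0.062 ] [ 71.8  52.  268.5]
c [ 0.4233 -0.3462  0.062 ] [  9.9  51.6 268.6]
c [ 0.4082 -0.2969  0.062 ] [ 11.6   0.  268.7]
piv [ 0.4446 -0.3115  0.063 ] [ 41.3  25.7 267.6]
tip [ 0.4287 -0.3164  0.0989] [ 24.6  25.1 231.7]
```

Request:
drive_tool --plan '[[[-0.15, -0.53, 0, 0, 0, -0.15], [-0.15, -0.54, 0, 0, 0, -0.15], [0, 0, -0.9, 0, 0, 0], [0, 0, -0.9, 0, 0, 0], [0, 0, -0.87, 0, 0, 0], [0, 0, 0, 0, 0, 0]]]'

```text
time: 12.08
position: [0.3906, -0.3268, 0.2637]
tool_rot: [0.989, 0.149, -0.001, -0.002]
ft_force: [0.3, 0.5, 0.2]
grip_width: 0.0006
```

```bash
python3 - <<'E'
from rig import robot,camera
import cv2,numpy as np
o=robot.get_obs();print(o['position'],o['tool_rot'],o['ft_force'])
a=camera("side")[:,:,::-1];b=camera("scene")[:,:,::-1]
cv2.imwrite("pics/s6.png",np.hstack([cv2.resize(a[90:210,230:350],(400,400)),cv2.resize(b[110:230,60:180],(400,400))]))
E
```

```text
[ 0.39058879 -0.32678732  0.26370276] [ 9.88788178e-01  1.49313571e-01 -8.82856053e-04 -1.61748544e-03] [0.32061226 0.50504298 0.23967524]
```

View pics/s6.png

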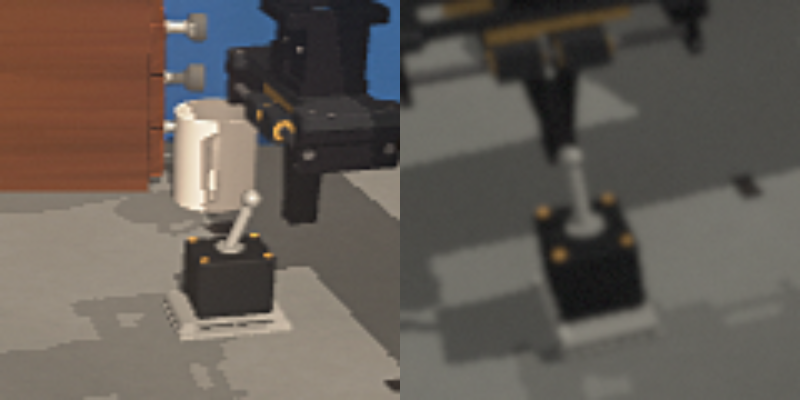

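Request:
drive_tool --plan '[[[0.21, 0.064, 0, 0, 0, 0], [0.21, 0.064, 0, 0, 0, 0], [0.21, 0.064, 0, 0, 0, 0], [0.21, 0.064, 0, 0, 0, 0], [0.21, 0.064, 0, 0, 0, 0], [0.21, 0.064, 0, 0, 0, 0], [0.21, 0.064, 0, 0, 0, 0], [0.21, 0.064, 0, 0, 0, 0]]]'

```text
time: 13.18
position: [0.4332, -0.3142, 0.265]
tool_rot: [0.989, 0.149, -0.0, -0.0]
ft_force: [-2.1, -1.0, 0.4]
grip_width: 0.0007
```

Request:
drive_tool --plan '[[[0.08, 0.025, 0, 0, 0, 0], [0.08, 0.025, 0, 0, 0, 0]]]'

```text
time: 13.42
position: [0.437, -0.313, 0.2649]
tool_rot: [0.989, 0.149, -0.0, -0.0]
ft_force: [-1.8, -1.3, 0.1]
grip_width: 0.0006
```

Request:
drive_tool --plan '[[[0.08, 0.025, 0, 0, 0, 0], [0.04, 0.01, 0, 0, 0, 0]]]'

```text
time: 13.68
position: [0.4399, -0.312, 0.2649]
tool_rot: [0.989, 0.149, -0.0, -0.0]
ft_force: [-1.6, -1.1, -0.6]
grip_width: 0.0006
```

```bash
python3 - <<'E'
from rig import robot,camera
import cv2,numpy as np
o=robot.get_obs();print(o['position'],o['tool_rot'],o['ft_force'])
a=camera("side")[:,:,::-1];b=camera("scene")[:,:,::-1]
cv2.imwrite("pics/s7.png",np.hstack([cv2.resize(a[90:210,230:350],(400,400)),cv2.resize(b[110:230,60:180],(400,400))]))
E
```

```text
[ 0.43988657 -0.31204763  0.26485459] [ 9.88791886e-01  1.49300063e-01 -1.90987190e-04 -2.48573852e-04] [-1.58243572 -1.0793069  -0.58901315]
```

View pics/s7.png

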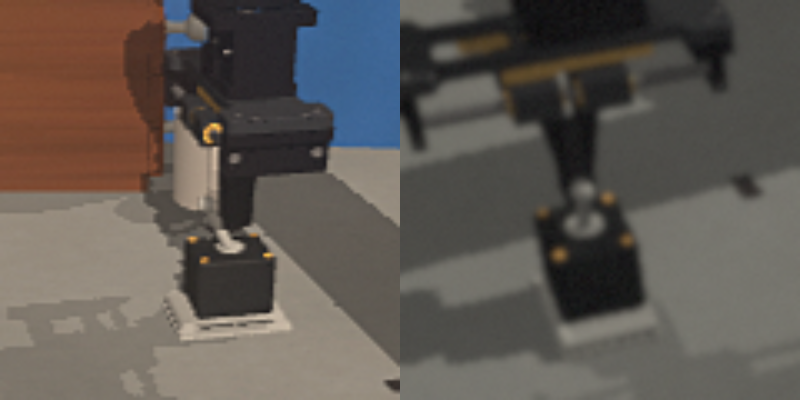

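Request:
drive_tool --plan '[[[0.06, 0.018, 0, 0, 0, 0], [0.04, 0.012, 0, 0, 0, 0]]]'

```text
time: 14.02
position: [0.4415, -0.3116, 0.2647]
tool_rot: [0.989, 0.15, -0.002, -0.0]
ft_force: [-7.4, -4.1, 0.2]
grip_width: 0.0004
```

Request:
drive_tool --plan '[[[0.04, 0.012, 0, 0, 0, 0], [0.04, 0.012, 0, 0, 0, 0]]]'

```text
time: 14.28
position: [0.4425, -0.3114, 0.2646]
tool_rot: [0.989, 0.151, -0.003, -0.0]
ft_force: [-13.0, -6.4, -0.3]
grip_width: 0.0007
```

Request:
drive_tool --plan '[[[-0.2, -0.06, 0, 0, 0, 0], [-0.5, -0.15, 0, 0, 0, 0], [-0.5, -0.15, 0, 0, 0, 0], [-0.5, -0.15, 0.3, 0, 0, 0], [0, 0, 1, 0, 0, 0], [0, 0, 1, 0, 0, 0], [0, 0, 1, 0, 0, 0], [0, 0, 1, 0, 0, 0]]]'

```text
time: 15.28
position: [0.4013, -0.3236, 0.3738]
tool_rot: [0.989, 0.149, 0.0, 0.0]
ft_force: [-0.2, 0.4, -0.0]
grip_width: 0.0004
```

```bash
python3 - <<'E'
from rig import robot,camera
import cv2,numpy as np
o=robot.get_obs();print(o['position'],o['tool_rot'],o['ft_force'])
w=camera("wrist")[:,:,::-1];cv2.imwrite("pics/w8.png",w)
a=camera("side")[:,:,::-1];b=camera("scene")[:,:,::-1]
cv2.imwrite("pics/s8.png",np.hstack([cv2.resize(a[90:210,230:350],(400,400)),cv2.resize(b[110:230,60:180],(400,400))]))
cv2.imwrite("pics/d8.png",cv2.resize(a[240:380,140:280],(600,600)))
cv2.imwrite("pics/sc8.png",b)
E
```

```text
[ 0.40125125 -0.323596    0.37384577] [9.88832466e-01 1.49031026e-01 2.57654657e-04 2.00565215e-04] [-0.17012514  0.36207287 -0.01146095]
```

View pics/s8.png

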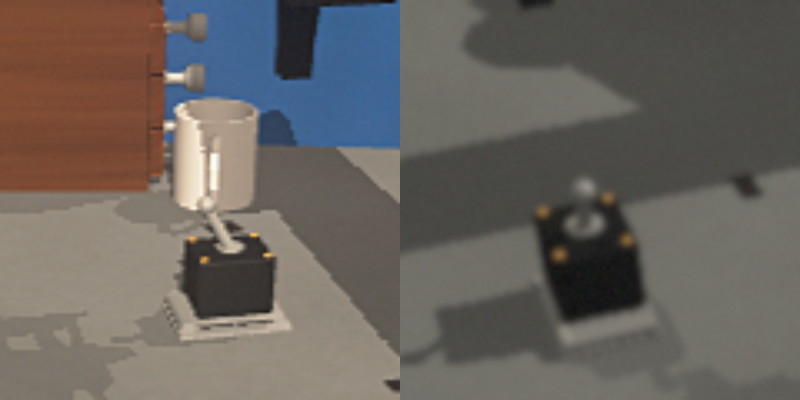

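View pics/w8.png

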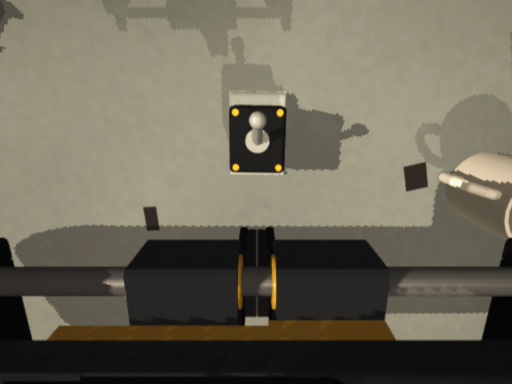

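View pics/d8.png

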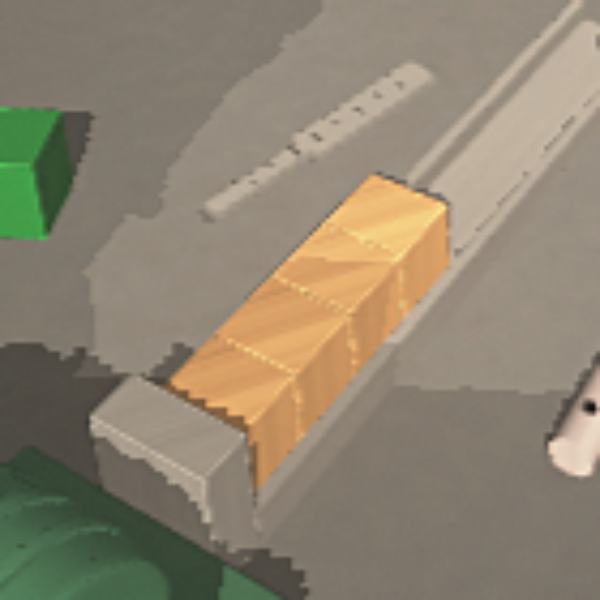

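View pics/sc8.png

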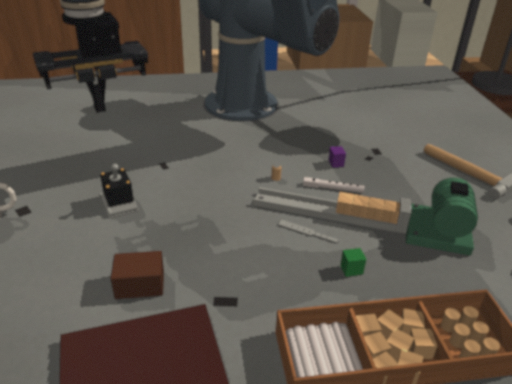

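```bash
python3 - <<'E'
from h import *
for L in (-.5,.3,.4,.5):
    t=[.042*np.sin(L),0,.062+.042*np.cos(L)]
    for b in [(.4434,-.3101,.2811),(.4448,-.312,.30)]: print(L,proj('side',loc(*b,t)).round(1),proj('scene',loc(*b,t)).round(1))
for r in (.008,.010,.012): print(r,[(proj('side',loc(.5272,.1214,1.1531,[r,y,.044]))[0]-[140,240])*600/140 for y in(-.017-.001,.017-.001)])
E
```

```text
-0.5 [[306.7 149.9]] [[111.2 157.7]]
-0.5 [[306.1 149.6]] [[110.  158.1]]
0.3 [[294.3 149.6]] [[114.3 164.3]]
0.3 [[293.8 149.3]] [[113.4 164.7]]
0.4 [[292.7 150.2]] [[114.9 166. ]]
0.4 [[292.3 149.9]] [[114.  166.4]]
0.5 [[291.3 151. ]] [[115.4 167.7]]
0.5 [[290.8 150.7]] [[114.5 168.1]]
0.008 [array([370.59723222, 167.57743767]), array([447.25780828, 199.96118433])]
0.01 [array([367.48336256, 170.74140985]), array([444.26348115, 203.30054755])]
0.012 [array([364.35314036, 173.92199769]), array([441.25298963, 206.65793777])]
```

```bash
python3 -c "
from rig import robot
print(robot.hand_in())"
```

```text
the job is handed in; nothing more can be done
None
```

I pushed the four blanks along the rail as one train until the front one met the end stop. I then pushed the toggle over to its +x side, lifted the hand clear and handed the job in at about 15.4 s. No verdict was reported.

- **Blanks:** at the stop the force rose to about 13 N and the train moved no further. The last side picture shows no gaps between the blanks or at the stop. The rear face sits at about rail x = +10 mm, give or take 2 mm, which is where it should be with the row home. The train did not move back when the hand withdrew.
- **Toggle:** I pushed until it met its end stop, at about 14 N. In the side camera the tip lies within 0.5 px of the fully-over position. The scene camera is about 1.6 px off vertically, much the same offset as in the first fit.
- **Other things:** the whistle, plug, gauge, anvil and the coloured cubes look unmoved in the last pictures. The force on the hand read about zero when clear.
- **Disagreement:** the wrist camera put the rail about 3.5 mm to one side of the fixed-camera fit. I steered between the two, and it made no difference to the pushing.

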